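# Put the serving spatula away in its drawer

## Robot

A 7-joint arm with a two-finger parallel gripper is mounted at the origin on the work surface. World frame = base frame: x ahead of the robot, y to its left, z up, the work surface at z = 0. Lengths are in m, angles in rad, forces in N, time in s.
With the tool pointing down it reaches from about 0.4 to 0.875 m from the base axis. Payload 6.5 kg.
Tool frame: the origin (TCP) lies midway between the tips of the shut fingers; the grasp point (between the pads) lies 19 mm behind it (robot.grip_depth is the distance from the TCP to the grasp point, in m); z points along the fingers, y is the line along which they close (so a half turn about z gives the same grasp; the last joint's range is limited). The gripper opens to 85 mm and grips with 20 to 120 N. Pads are 22 mm wide; open, the fingers measure 114 mm over their backs; the gripper's body (76 mm by 85 mm) begins 54 mm behind the grasp point. The pads swing forward as they close: fully open they stand 13 mm farther back than shut.
Start: joints at [1.069, 0.536, -0.004, 1.538, 0.003, 1.067, -0.071], TCP at [0.274, -0.589, 0.231] pointing down, gripper open.
Joint ranges: [-2.7, 2.7], [-0.37, 2.16], [-1.27, 1.26], [0.24, 2.4], [-1.31, 4.45], [0.19, 1.91], [-2.76, 2.76]. Speed limits (rad/s): [2.39, 2.39, 3.14, 3.14, 3.14, 3.14, 3.14].

## Interface

Orientations are given as a unit quaternion [w, x, y, z].
In Python, from rig import telemetry, read_camera, camera_info, robot gives the robot as it stands.
- The arm moves only by the shell command python3 -m handwheel 'ROWS' [FORCE]. ROWS is JSON, a list of rows, each a list of 7 numbers: the shift along the tool's x, y, z in mm, then the turn, a rotation vector about the tool's x, y, z in rad, then the opening, from -1 (shut) to 1 (fully open). A call has 1 to 12 rows; each row shifts and turns the commanded pose from where the row before left it, along the tool's axes as they then stand; what a row does not reach is not made up. A row lasts 1/8 s, in which the tool goes at most 62.5 mm and 10.7 degrees, less where a joint would pass 70% of its speed; a pose out of reach is approached as far as the arm can. A call is refused whole if a number of a shift passes 62.5 or a number of a turn 0.188, either way. A call with a gripper value outside its range is refused whole. The fingers move at their own pace and stop on an object; FORCE is the grip in N (left out, the last holds). Time passes only in rows, so rows that do not move let the fingers close. It gives the time, the measured TCP pose, the force, the opening and the grip force at its end, in the units of the state.
- telemetry.get_obs(): the state, without advancing time (a new reading comes with each control period).
- read_camera(name): name is "scene" or "side" or "wrist"; returns (picture, depth): 420x560x3 uint8, red, green, blue; 420x560 float32, m along the optical axis (not along the pixel's ray), 0 where there is no reading.
- camera_info(name): a dict with "fov_y" (degrees; the focal length in pixels is half the picture's height over the tangent of half this angle, whatever the lens; pixels are square), "cx", "cy" (the principal point, pixels), "distortion" ([k1, k2, p1, p2, k3] as OpenCV has them; the pictures are not rectified), "world_from_camera" (4x4, takes a point from camera to world coordinates). Camera axes: x right, y down, z forward; pixel columns grow to the right and rows downward; lengths in m; the calibration is good to about 2 mm. A picture is of the moment at which its call begins: read the wrist's pose just before it. camera_info takes no time and is no camera call; for the wrist camera it gives the pose at the moment of the call.
- robot.sign_off(): hands the job in; it is judged then, once.
The state is a dict: "time": time; "qpos": joint angles; "joint_vel": joint speeds; "tau": joint torques, N m; "ee_pos": TCP position; "tcp_rot": TCP orientation; "wrist_force": force on the tool from outside, world axes, zero at the start; "wrist_torque": the same for the moment, N m; "grip_width": opening from 0.0 (shut) to 1.0 (fully open); "grasp_force": force on a finger pad.
Only numpy, scipy, OpenCV 4.12 (cv2) and the standard library are available. Lean on these libraries where they do the work, as an engineer would, in place of code of your own. Each camera call takes 0.05 s, during which the arm holds its last target. There are 200 camera calls.

## Task

Take the serving spatula off its sloping rest and lay it flat and lengthwise in the wide, empty compartment of the open drawer, with its handle towards the drawer's front, setting it down rather than dropping it. Then push the drawer fully shut. Leave the brush in its own compartment and everything else where it stands.

Things in the scene. Friction and masses are not known exactly. Their poses are not given: they have to be found in the camera images.
- spatula: Spatula, 165 mm long, 80 g: black handle 95 long (x), 18 wide (y), 14 thick (z), then in line a flat steel blade 70 long, 48 wide, 4 thick; both share one flat underside. Origin: on the underside, mid-length of the handle; +x to the blade, +z out of the upper face. Starts on the rest, x rising at 30 degrees, blade up and farther from the robot, handle free on both sides.
- spatula_tip (a point): Middle of the blade's end edge, on the underside, 117.5 mm from the spatula's origin; axes as the spatula's.
- rest: Fixed stand carrying the spatula at 30 degrees. Wooden base 180 x 80 x 8 mm; steel foot with a lip 12 mm above the slope stops the handle's end; steel pad about 105 mm high holds the blade. Between them the handle stands free for 60 mm, its middle's underside 50 mm above the table. Origin: base underside (base from 95 mm before to 85 mm beyond); +x horizontal, to the blade's side.
- compartment (a point): Centre of the floor of the wide, empty compartment; moves with the drawer. +x into the unit, -x to the drawer's front, +z up. 220 mm long (x), 100 wide (y), floor 14 mm above the table. Above that floor the front panel rises 58 mm, outer and back walls 31, the divider to the narrow compartment (60 wide, at -y) 20. Open by q, all beyond x = q - 0.11 m is under the unit's 75 mm high roof.
- drawer (a joint): Opening of the drawer, m: 0 fully shut, 0.225 fully open; starts about 0.20 to 0.22. It slides along the compartment's x axis, shuts towards +x, with about 1.5 N of friction and no spring or catch.
- drawer_pull (a point): Middle of the outer face of the steel pull bar on the drawer's front, 55 mm above the table; axes as the compartment's. The bar is 110 mm wide, 14 high and stands 12 mm out from the front panel (200 mm wide, from 6 to 72 mm above the table). Pushing it along +x shuts the drawer.
- unit: Fixed wooden drawer unit, 240 deep x 200 wide x 75 mm high, the open side facing the robot. Origin: underside, in the middle; +x to its back.
- brush: Pastry brush, 150 mm long, lying lengthwise in the drawer's narrow compartment; it rides along with the drawer. Origin near its middle, on the underside.
- butter_dish: Covered white butter dish, 170 x 100 x 62 mm, 0.6 kg. Origin: middle of the underside. It stands to one side of the drawer and the rest to the other, either way round.
- mug: White mug, 76 mm across, 85 high. Origin: middle of the underside.
- jam_jar: Jam jar, 68 mm across, 90 high. Origin: middle of the underside.
- honey: Honey bottle, 56 mm across, 150 high. Origin: middle of the underside.
- tin: Plain steel tin, 80 mm across, 100 high. Origin: middle of the underside.
- timer: Small white kitchen timer, 60 mm across, 25 high, on the table. Origin: middle of the underside.
- saucer: Saucer, 120 mm across, 18 high, on top of the drawer unit. Origin: middle of the underside.
Not all that is in view belongs to the job. What is shaped like the spatula but yellow is not meant.

How it is judged:
On the way:
1. the spatula lies flat in the wide compartment, handle to the front, let go, while the drawer is still open (y of spatula in the frame of compartment between -0.045 and 0.045 m and y of spatula_tip in the frame of compartment between -0.05 and 0.05 m and x of spatula in the frame of compartment between -0.08 and 0.01 m and x of spatula_tip in the frame of compartment between 0.01 and 0.118 m and z of spatula in the frame of compartment between -0.005 and 0.008 m and z of spatula_tip in the frame of compartment between -0.005 and 0.01 m and angle between spatula's own z axis and vertical below 0.12 rad and angle between the x axis of spatula and the x axis of compartment, either way round below 0.35 rad and contact force between the fingers and spatula below 0.1 N and value of joint drawer above 0.12 m), for 0.2 s.
At the end, for the whole second after the job is handed in: The drawer is shut to within 10 mm; in it the spatula lies at rest, let go, flat on the wide compartment's floor (within 7 degrees), lengthwise (within 20 degrees), handle to the drawer's front; the brush lies in the narrow compartment (y of spatula in the frame of compartment between -0.045 and 0.045 m and y of spatula_tip in the frame of compartment between -0.05 and 0.05 m and x of spatula in the frame of compartment between -0.08 and 0.01 m and x of spatula_tip in the frame of compartment between 0.01 and 0.118 m and z of spatula in the frame of compartment between -0.005 and 0.008 m and z of spatula_tip in the frame of compartment between -0.005 and 0.01 m and angle between spatula's own z axis and vertical below 0.12 rad and angle between the x axis of spatula and the x axis of compartment, either way round below 0.35 rad and contact force between the fingers and spatula below 0.1 N and value of joint drawer below 0.01 m and linear speed of spatula below 0.03 m/s and y of brush in the frame of compartment between -0.118 and -0.052 m and z of brush in the frame of compartment between -0.01 and 0.03 m); the robot touches nothing.
It fails at once if a bystander is moved more than 30 mm (distance of any of butter_dish, mug, jam_jar, honey, tin, timer, saucer from where it was at the start of the episode above 0.03 m).
It fails at once if the spatula is dropped or thrown: falling free of the fingers faster than 1 m/s (linear speed of spatula above 1 m/s and contact force between the fingers and spatula below 0.1 N).
It also fails if it takes over 50 s, if anything falls off the work surface, if the arm or the gripper's body presses on something with over 40 N, if the wrist force passes 120 N, or if a joint passes its speed limit or range.

## Working session

There is one attempt and no reset: what is moved stays moved. The work goes in short steps, Python scripts to look and compute and a shell command to move; the robot and the scene stay as the last step left them, time stands still between calls to the robot, and variables do not carry over. Pictures are saved under pics/ and viewed, at most 10 in all, crops included, and the job is handed in when it is done.

```bash
mkdir -p pics
cat > h.py <<'E'
import numpy as np, cv2
from rig import telemetry, read_camera, camera_info, robot
from scipy.spatial.transform import Rotation as R
def K(c):
    f=210/np.tan(np.radians(c['fov_y'])/2); return np.array([[f,0,c['cx']],[0,f,c['cy']],[0,0,1.]])
def grab(n,tag):
    c=camera_info(n); im,d=read_camera(n)
    cv2.imwrite(f'pics/{tag}.png',im[:,:,::-1]); np.savez(f'{tag}.npz',im=im,d=d,K=K(c),D=np.array(c['distortion']),T=np.array(c['world_from_camera']))
def cloud(tag):
    z=np.load(f'{tag}.npz'); h,w=z['d'].shape
    u,v=np.meshgrid(np.arange(w),np.arange(h))
    p=cv2.undistortPoints(np.stack([u,v],-1).reshape(-1,1,2).astype(np.float64),z['K'],z['D']).reshape(h,w,2)
    P=np.dstack([p*z['d'][...,None],z['d']])
    W=P@z['T'][:3,:3].T+z['T'][:3,3]; W[z['d']==0]=np.nan
    return W,z['im']
def st():
    o=telemetry.get_obs(); print(o['time'],np.round(o['ee_pos'],4),np.round(o['tcp_rot'],4),np.round(o['wrist_force'],1),o['grip_width'],o['grasp_force'],np.round(o['qpos'],3))
    return o
E
python3 - <<'E'
from h import *
st()
for n in('scene','side','wrist'): grab(n,n+'0')
a=[cv2.imread(f'pics/{n}0.png') for n in('scene','side')]
cv2.imwrite('pics/both.png',cv2.resize(a[0],(800,600)))
E
```

```text
0.0 [ 0.2741 -0.5887  0.2304] [-9.000e-04  9.763e-01  2.162e-01 -2.000e-04] [ 0.1  0.2 -0.6] 0.9952480822498312 0.0 [ 1.069  0.537 -0.004  1.539  0.003  1.067 -0.071]
```

View pics/both.png

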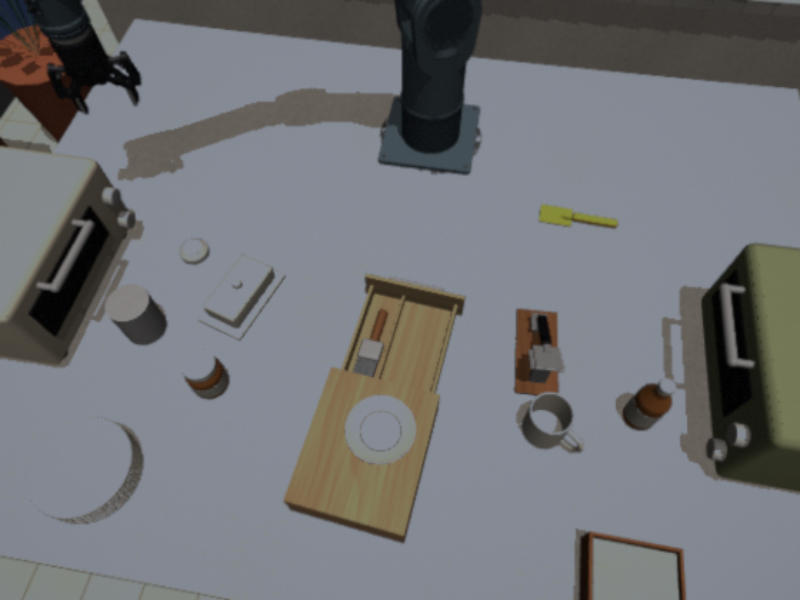

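View pics/side0.png

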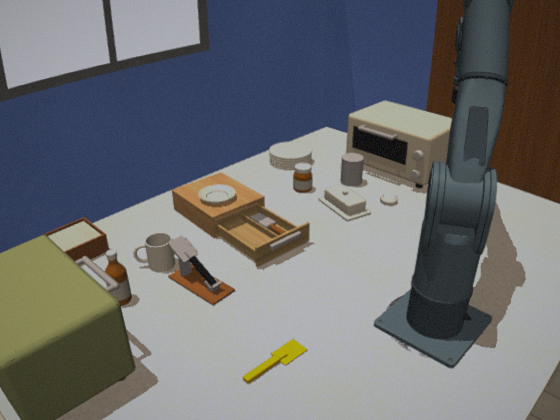

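The scene picture (800 px wide) shows the robot at the top, with +x running down and +y to the right. Candidates for the spatula:
- The black-handled steel one on the rest at (541,345).
- The yellow one lying on the table at (578,217), which is the decoy.
- The brush in the drawer at (373,342).

I choose the one on the rest and will check it in a crop.

Run:
```python
from h import *
im=cv2.imread('pics/scene0.png')
a=cv2.resize(im[210:280,350:410],None,fx=8,fy=8,interpolation=cv2.INTER_CUBIC)   # 480x560
b=cv2.resize(im[185:275,230:335],None,fx=3,fy=3,interpolation=cv2.INTER_CUBIC)
c=np.zeros((560,800,3),np.uint8); c[:,:480]=a; c[:270,485:]=b
cv2.imwrite('pics/crop1.png',c)
W,I=cloud('scene0')
q=W[212:278,358:396].reshape(-1,3); col=I[212:278,358:396].reshape(-1,3).astype(int)
print('sens table z',np.nanmedian(W[150:170,250:300,2]))
wood=(col[:,0]-col[:,2]>50)&(q[:,2]<.03)
r=cv2.minAreaRect((q[wood][:,:2]*1000).astype(np.float32)); print('rest base',r,np.nanmedian(q[wood][:,2]))
blk=(col.max(1)<45)&(q[:,2]>.02)
p=q[blk]; print('handle',len(p),np.nanmin(p,0),np.nanmax(p,0),np.nanmean(p,0)); 
m=np.nanmean(p,0);u,s,v=np.linalg.svd(p-m);print(v[0],s)
bl=q[(q[:,2]>.075)];print('blade',len(bl),bl.min(0),bl.max(0),bl.mean(0))
m=bl.mean(0);u,s,v=np.linalg.svd(bl-m);print(v,s)
# unit roof & front panel
q=W[185:380,195:335]; roof=q[abs(q[...,2]-.075)<.006].reshape(-1,3)
roof2=roof; r=cv2.minAreaRect((roof2[:,:2]*1000).astype(np.float32)); print('roof',r,cv2.boxPoints(r))
q=W[190:220,250:330].reshape(-1,3);fp=q[(q[:,2]>.06)&(q[:,2]<.085)];print('panel',len(fp),fp.min(0),fp.max(0));r=cv2.minAreaRect((fp[:,:2]*1000).astype(np.float32)); print(r,cv2.boxPoints(r))
for n,(u,v) in dict(mug=(384,293),butter=(168,203),honey=(463,275)).items(): print(n,W[v,u])
```

```text
sens table z 3.509654069688839e-05
rest base ((534.4712524414062, 289.4380798339844), (177.76808166503906, 74.89045715332031), 3.409363031387329) 0.008244653160795812
handle 214 [0.47447274 0.27651399 0.02002983] [0.60319704 0.3049582  0.08832421] [0.54599223 0.28996878 0.05642202]
[ 0.99195237  0.00312893 -0.1265729 ] [0.64286372 0.23748709 0.09482902]
blade 474 [0.53444345 0.26404223 0.07522172] [0.6598246  0.32774668 0.11474096] [0.59279313 0.29325225 0.09338344]
[[ 0.98097293  0.09108159  0.17145338]
 [ 0.07648497 -0.99300881  0.08990861]
 [-0.17844373  0.07508431  0.98108113]] [0.63362628 0.32710925 0.20420312]
roof ((687.9562377929688, 17.487022399902344), (200.2451171875, 449.66790771484375), 84.59851837158203) [[ 454.69574  -61.02641]
 [ 902.3669  -103.35547]
 [ 921.21674   96.00046]
 [ 473.5456   138.32951]]
panel 371 [ 0.44849019 -0.06055883  0.06011024] [0.48255107 0.13653864 0.0770943 ]
((463.9814758300781, 38.70912170410156), (198.10955810546875, 22.86243438720703), 84.55888366699219) [[443.20914  -58.8154  ]
 [465.96854  -60.983276]
 [484.7538   136.23364 ]
 [461.99442  138.40152 ]]
mug [0.66676869 0.31996206 0.00655762]
butter [ 0.52328883 -0.29898606  0.05020259]
honey [0.64296762 0.4710003  0.14092047]
```

View pics/crop1.png

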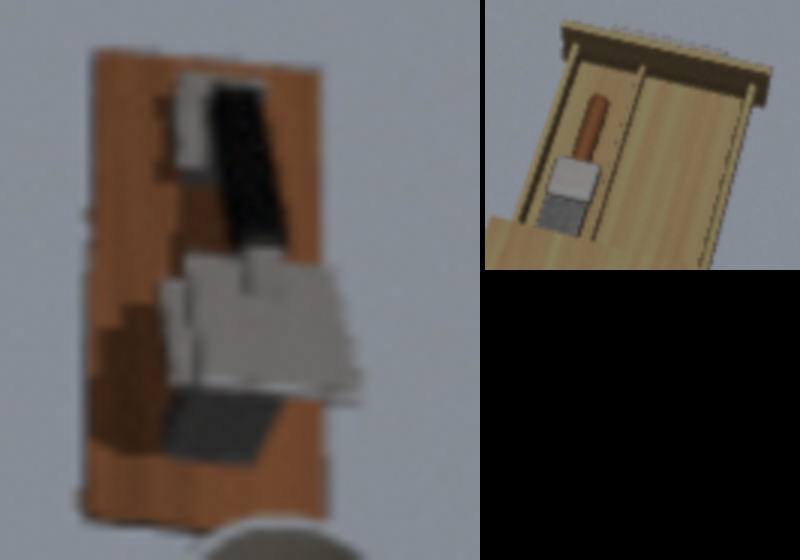

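The crop confirms it: black handle from (235,90) to (265,245), steel blade at (270,320), on the wooden rest. The brush sits in the narrow (-y) compartment and the wide one is empty.

Run:
```python
from h import *
W,I=cloud('scene0')
I=I.astype(int)
for r in range(219,244,2):
    c=[k for k in range(372,390) if I[r,k].max()<50 and W[r,k,2]>.025]
    if c: print(r,c[0],c[-1],np.round(np.median(W[r,c],0),4))
P=[W[r,k] for r in range(223,238) for k in range(376,388) if I[r,k].max()<40 and W[r,k,2]>.035]
P=np.array(P); m=np.median(P,0)
A=np.c_[P[:,:2]-m[:2],np.ones(len(P))]; print('plane z',np.linalg.lstsq(A,P[:,2],rcond=None)[0],m,len(P))
# blade
B=W[243:259,375:392].reshape(-1,3);B=B[B[:,2]>.06]; m=np.median(B,0);A=np.c_[B[:,:2]-m[:2],np.ones(len(B))]; print('blade',np.linalg.lstsq(A,B[:,2],rcond=None)[0],m)
for r in (246,250,254): print(r,[(k,np.round(W[r,k]*1000).astype(int).tolist()) for k in range(370,396,2)])
# drawer frame
th=np.radians(-5.43); X=np.array([np.cos(th),np.sin(th)]);Y=np.array([-X[1],X[0]]); o=np.array([.4526,.0398])
D=np.dstack([(W[...,:2]-o)@X,(W[...,:2]-o)@Y,W[...,2]])*1000
s=D[185:380,195:335].reshape(-1,3)
for x0 in (50,80,100):
    t=s[abs(s[:,0]-x0)<4]; t=t[np.argsort(t[:,1])]
    print(x0,[(int(a),int(b)) for a,b in t[:,1:] if abs(a)<110][::2])
t=s[(abs(s[:,1]-50)<4)]; t=t[np.argsort(t[:,0])]; print('along',[(int(a),int(b)) for a,b in t[:,[0,2]] if -30<a<320][::3])
t=s[(abs(s[:,1]-85)<2)]; t=t[np.argsort(t[:,0])]; print('along85',[(int(a),int(b)) for a,b in t[:,[0,2]] if 150<a<320])
```

```text
221 377 381 [0.4755 0.2895 0.0418]
223 376 382 [0.4843 0.2894 0.0464]
225 376 382 [0.493  0.2889 0.0512]
227 376 382 [0.5023 0.2884 0.057 ]
229 376 383 [0.5109 0.2888 0.062 ]
231 377 383 [0.5201 0.2899 0.0666]
233 377 384 [0.5288 0.2906 0.0721]
235 377 384 [0.5372 0.29   0.0776]
237 378 385 [0.5446 0.2921 0.0815]
239 378 385 [0.552  0.2921 0.0841]
241 379 379 [0.5545 0.2876 0.0752]
plane z [0.57374738 0.26637239 0.06443359] [0.5172032  0.28988007 0.06334584] 107
blade [0.55196932 0.02776161 0.09641135] [0.58998962 0.29534775 0.09645169]
246 [(370, [577, 265, 83]), (372, [577, 269, 85]), (374, [579, 273, 91]), (376, [576, 279, 86]), (378, [577, 284, 90]), (380, [574, 289, 86]), (382, [576, 293, 92]), (384, [576, 298, 93]), (386, [570, 305, 84]), (388, [569, 309, 84]), (390, [568, 315, 82]), (392, [525, 336, 1]), (394, [522, 342, -3])]
250 [(370, [592, 264, 90]), (372, [592, 269, 93]), (374, [593, 273, 97]), (376, [592, 278, 96]), (378, [589, 284, 93]), (380, [590, 288, 96]), (382, [590, 293, 97]), (384, [588, 298, 94]), (386, [587, 303, 94]), (388, [586, 308, 95]), (390, [585, 313, 94
[... 5009 characters left out ...]
3, 72), (224, 73), (228, 76), (229, 71), (230, 76), (232, 73), (232, 74), (236, 75), (239, 75), (239, 77), (240, 73), (241, 75), (243, 76), (244, 75), (247, 76), (249, 76), (250, 76), (251, 74), (252, 77), (253, 74), (255, 76), (256, 73), (260, 76), (261, 77), (262, 75), (262, 75), (263, 71), (265, 76), (268, 76), (269, 72), (270, 74), (273, 74), (273, 77), (276, 76), (277, 73), (279, 76), (281, 76), (281, 75), (283, 75), (283, 75), (285, 73), (287, 72), (289, 75), (291, 76), (292, 77), (292, 72), (294, 77), (295, 73), (298, 75), (299, 75), (301, 73), (301, 77), (303, 75), (304, 75), (305, 72), (308, 74), (309, 76), (310, 72), (311, 74), (312, 73), (313, 73), (315, 72), (319, 76), (319, 74)]
```

Measured: the handle's underside middle is about (0.520, 0.289, 0.050) with yaw 3.3°. The compartment centre is about (0.586, 0.060) with yaw -5.4°, and q is about 0.20. The sizes agree with those given. Moving over now.

```bash
cat >> h.py <<'E'
def pose(p,yaw,tilt):
    # tool z down, tool x at yaw (deg), then nose tilted so that tool x rises by tilt (deg)
    r=R.from_euler('z',yaw,degrees=True)*R.from_euler('y',-tilt,degrees=True)*R.from_euler('x',180,degrees=True)
    return np.array(p),r
def rel(p,r):
    o=st(); q=o['tcp_rot']; c=R.from_quat([q[1],q[2],q[3],q[0]])
    print('shift mm',np.round(c.inv().apply(p-o['ee_pos'])*1000,1),'turn',np.round((c.inv()*r).as_rotvec(),4),'shift after turn',np.round(r.inv().apply(p-o['ee_pos'])*1000,1))
G=np.array([.520,.2893,.050]); C=np.array([.5463,.0641,.014])
E
python3 -m handwheel '[[0,0,0,0,0,0.126,0],[0,0,0,0,0,0.126,0],[0,0,0,0,0,0.126,0],[60,-45,0,0,0,0,0],[60,-45,0,0,0,0,0],[60,-45,0,0,0,0,0],[60,-45,0,0,0,0,0],[0,-60,0,0,0,0,0],[0,-60,0,0,0,0,0],[0,-60,0,0,0,0,0],[0,-60,0,0,0,0,0],[0,-60,0,0,0,0,0]]' 50
python3 - <<'E'
from h import *
p,r=pose([.470,.286,.23],3.3,0); rel(p,r)
E
```

```text
time: 1.65
ee_pos: [0.4477, -0.1265, 0.2313]
tcp_rot: [0.0, 1.0, 0.029, 0.0]
wrist_force: [1.6, 0.7, 0.3]
grip_width: 0.498
grasp_force: 0.0
1.65 [ 0.4477 -0.1265  0.2313] [1.000e-04 9.996e-01 2.890e-02 1.000e-04] [1.6 0.7 0.3] 0.4977612861308943 0.0 [ 0.257  0.225 -0.09   2.006  0.025  0.912 -1.359]
shift mm [  46.2 -410.5    1.3] turn [ 0.0001 -0.0003  0.0003] shift after turn [  46.1 -410.5    1.3]
```

```bash
python3 -m handwheel '[[6,-58,0,0,0,0,0],[6,-58,0,0,0,0,0],[6,-58,0,0,0,0,0],[6,-58,0,0,0,0,0],[6,-58,0,0,0,0,0],[6,-58,0,0,0,0,0],[6,-58,0,0,0,0,0],[0,0,0,0,0.1745,0,0],[0,0,0,0,0.1745,0,0],[0,0,0,0,0.1745,0,0],[0,0,0,0,0,0,0]]'
python3 - <<'E'
from h import *
p,r=pose(G,3.3,30); rel(p-.08*r.apply([0,0,1]),r)
grab('wrist','wrist1')
W,I=cloud('wrist1'); I=I.astype(int)
cv2.imwrite('pics/w1.png',cv2.resize(cv2.imread('pics/wrist1.png'),(800,600)))
m=(I.max(2)<50)&(W[...,2]>.03)&(W[...,2]<.1)&(abs(W[...,1]-.29)<.05)&(W[...,0]>.45)&(W[...,0]<.6)
P=W[m]; print(len(P)); 
for x in np.arange(.47,.56,.01):
    t=P[abs(P[:,0]-x)<.004]
    if len(t)>5: print(round(x,3),len(t),np.round(np.percentile(t[:,1],[5,50,95]),4),np.round(np.median(t[:,2]),4))
E
```

```text
time: 3.02
ee_pos: [0.4655, 0.2784, 0.2221]
tcp_rot: [0.003, 0.982, 0.032, 0.189]
wrist_force: [0.1, 0.4, 0.1]
grip_width: 0.497
grasp_force: 0.0
3.025 [0.4655 0.2784 0.2221] [0.0027 0.9815 0.0316 0.1886] [0.1 0.4 0.1] 0.49712187535684726 0.0 [-0.773  0.225 -0.011  2.103  0.486  0.589 -2.667]
shift mm [-24.   -9.4 101. ] turn [0.014  0.1444 0.0106] shift after turn [-38.4  -7.7  96.6]
1291
0.47 17 [0.2851 0.2923 0.2972] 0.039
0.48 104 [0.2824 0.2902 0.2982] 0.043
0.49 110 [0.2831 0.2909 0.2988] 0.0488
0.5 120 [0.2835 0.2923 0.3002] 0.0544
0.51 123 [0.2844 0.2919 0.3005] 0.0602
0.52 126 [0.2848 0.2928 0.3006] 0.066
0.53 136 [0.2845 0.2928 0.3012] 0.0716
0.54 144 [0.2852 0.2934 0.3016] 0.0776
0.55 148 [0.286  0.2939 0.3028] 0.0829
```

View pics/w1.png

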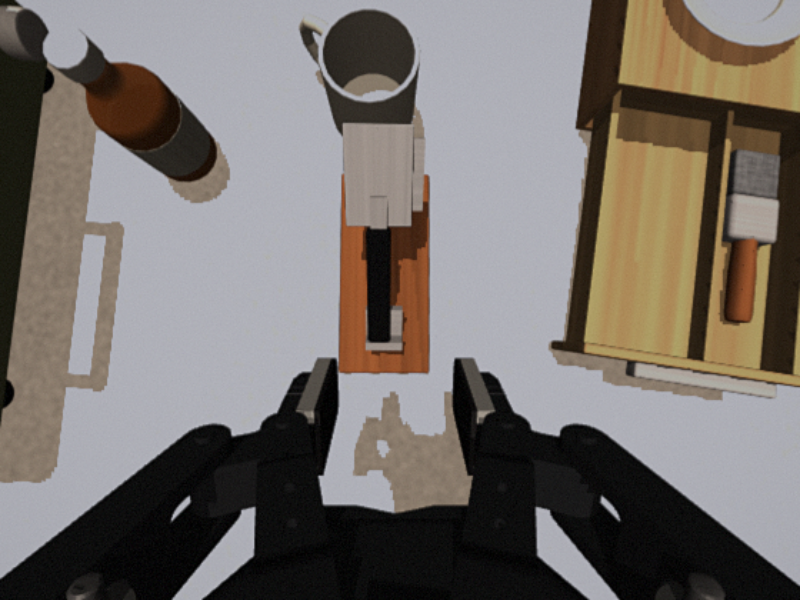

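The wrist view shows the handle at (378,230)–(378,342) with the blade above it and the mug beyond. Joint 7 is near its limit, so I'll take the half-turned grasp.

```bash
python3 -m handwheel '[[0,0,0,0,0,-0.185,0],[0,0,0,0,0,-0.185,0],[0,0,0,0,0,-0.185,0],[0,0,0,0,0,-0.185,0],[0,0,0,0,0,-0.185,0],[0,0,0,0,0,-0.185,0],[0,0,0,0,0,-0.185,0],[0,0,0,0,0,-0.185,0],[0,0,0,0,0,-0.185,0],[0,0,0,0,0,-0.185,0],[0,0,0,0,0,-0.185,0],[0,0,0,0,0,-0.185,0]]'
python3 -m handwheel '[[0,0,0,0,0,-0.185,0],[0,0,0,0,0,-0.185,0],[0,0,0,0,0,-0.185,0],[0,0,0,0,0,-0.185,0],[0,0,0,0,0,-0.185,0],[0,0,0,0,0,0,0]]'
cat >> h.py <<'E'
G=np.array([.520,.2915,.050])
_pose=pose
def pose(p,yaw,tilt):
    p,r=_pose(p,yaw,tilt); return p,r*R.from_euler('z',180,degrees=True)
E
python3 - <<'E'
from h import *
p,r=pose(G,3.2,30); rel(p-.08*r.apply([0,0,1]),r)
E
```

```text
time: 4.58
ee_pos: [0.4688, 0.2766, 0.2234]
tcp_rot: [0.17, 0.409, 0.893, 0.082]
wrist_force: [0.1, 0.7, -0.0]
grip_width: 0.5
grasp_force: 0.0
time: 5.32
ee_pos: [0.4686, 0.2765, 0.2233]
tcp_rot: [0.189, -0.029, 0.982, -0.002]
wrist_force: [0.1, -0.0, 0.4]
grip_width: 0.503
grasp_force: 0.0
5.325 [0.4686 0.2765 0.2233] [ 0.189  -0.0285  0.9816 -0.0018] [ 0.1 -0.   0.4] 0.5029769769606025 0.0 [-0.325  0.266 -0.515  2.076  0.675  0.665  0.317]
shift mm [ 27.3  13.6 100.9] turn [-0.0131 -0.1435  0.0058] shift after turn [41.5 12.1 96.2]
```

```bash
python3 -m handwheel '[[0,0,0,-0.007,-0.0717,0.003,0],[0,0,0,-0.006,-0.0717,0.003,0],[21,6,20,0,0,0,0],[20,6,20,0,0,0,0],[0,0,28,0,0,0,0],[0,0,28,0,0,0,0],[0,0,0,0,0,0,0]]'
python3 - <<'E'
from h import *
p,r=pose(G,3.2,30); rel(p,r)
grab('wrist','wrist2')
W,I=cloud('wrist2'); I=I.astype(int)
m=(I.max(2)<50)&(W[...,2]>.03)&(W[...,2]<.1)&(abs(W[...,1]-.29)<.016)&(W[...,0]>.46)&(W[...,0]<.6)
P=W[m]
for x in np.arange(.47,.56,.01):
    t=P[abs(P[:,0]-x)<.004]
    if len(t)>5: print(round(x,3),len(t),np.round(np.percentile(t[:,1],[5,50,95]),4),np.round(np.median(t[:,2]),4))
E
```

```text
time: 6.2
ee_pos: [0.4796, 0.2887, 0.1178]
tcp_rot: [0.258, -0.027, 0.966, 0.006]
wrist_force: [0.2, 0.1, -0.4]
grip_width: 0.501
grasp_force: 0.0
6.2 [0.4796 0.2887 0.1178] [ 0.2577 -0.0268  0.9658  0.0063] [ 0.2  0.1 -0.4] 0.5010736933485945 0.0 [-0.564  0.457 -0.323  2.215  1.414  0.503 -0.491]
shift mm [-1.3  0.7 79. ] turn [-0.0018 -0.0021  0.    ] shift after turn [-1.1  0.5 79. ]
0.47 98 [0.283  0.2907 0.2972] 0.0388
0.48 311 [0.2825 0.2903 0.2977] 0.043
0.49 294 [0.2829 0.2906 0.2983] 0.0487
0.5 281 [0.2834 0.2914 0.2992] 0.0545
0.51 274 [0.2838 0.292  0.2996] 0.0602
0.52 261 [0.2849 0.2925 0.3004] 0.066
0.53 246 [0.2854 0.2932 0.3008] 0.0719
0.54 246 [0.2858 0.2937 0.3017] 0.0776
0.55 157 [0.2863 0.2936 0.3022] 0.0827
0.56 10 [0.277  0.2803 0.2845] 0.0751
```

View pics/wrist2.png

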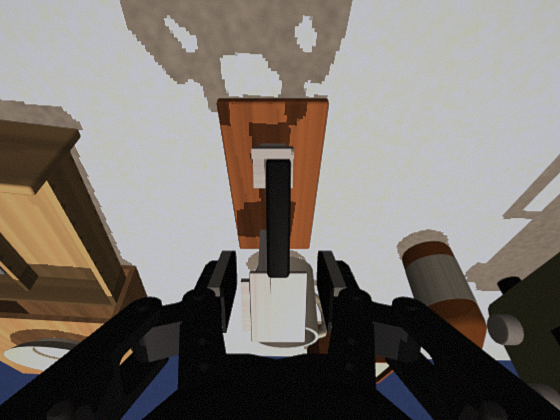

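The handle at x≈277 px is centred between the pads at 225 and 330, and the numbers agree. Going in and gripping.

```bash
python3 -m handwheel '[[-1,0,20,0,0,0,0],[0,0,20,0,0,0,0],[0,0,20,0,0,0,0],[0,0,19,0,0,0,0],[0,0,0,0,0,0,-1],[0,0,0,0,0,0,-1],[0,0,0,0,0,0,-1],[0,0,0,0,0,0,-1],[0,0,0,0,0,0,-1],[0,0,0,0,0,0,-1]]' 50
python3 -c "
from h import *
p,r=pose(G,3.2,30); rel(p,r)"
```

```text
time: 7.5
ee_pos: [0.5194, 0.2925, 0.0522]
tcp_rot: [0.259, -0.029, 0.965, 0.007]
wrist_force: [-3.6, -1.8, 7.4]
grip_width: 0.194
grasp_force: 51.1
7.5 [0.5194 0.2925 0.0522] [ 0.2593 -0.0295  0.9653  0.0071] [-3.6 -1.8  7.4] 0.1938472969101364 51.055054664611816 [-0.553  0.632 -0.271  2.152  1.696  0.484 -0.712]
shift mm [ 0.6 -1.   2.2] turn [0.001  0.0013 0.005 ] shift after turn [ 0.6 -1.   2.2]
```

```bash
python3 -m handwheel '[[0,0,-10,0,0,0,-1],[0,0,-25,0,0,0,-1],[0,0,-35,0,0,0,-1],[-25,0,-43,0,0,0,-1],[-25,0,-43,0,0,0,-1],[0,0,0,0,0.131,0,-1],[0,0,0,0,0.131,0,-1],[0,0,0,0,0.131,0,-1],[0,0,0,0,0.131,0,-1],[0,0,0,0,0,0,-1]]'
python3 - <<'E'
from h import *
p,r=pose(C+[0,0,.10],-5.4,0); rel(p,r)
grab('side','side1')
im=cv2.imread('pics/side1.png'); cv2.imwrite('pics/s1.png',cv2.resize(im[120:330,100:380],(800,600)))
E
```

```text
time: 8.75
ee_pos: [0.4868, 0.2888, 0.2109]
tcp_rot: [0.01, -0.027, 1.0, -0.002]
wrist_force: [-0.2, -0.5, 0.1]
grip_width: 0.194
grasp_force: 49.9
8.75 [0.4868 0.2888 0.2109] [ 0.0098 -0.0274  0.9996 -0.002 ] [-0.2 -0.5  0.1] 0.19396029625770964 49.92587327957153 [-0.209  0.466 -0.544  1.773  0.305  0.971  0.749]
shift mm [ -45.2 -227.2   98.8] turn [-0.003   0.0199  0.1491] shift after turn [ -80.4 -218.1   96.9]
```

View pics/s1.png

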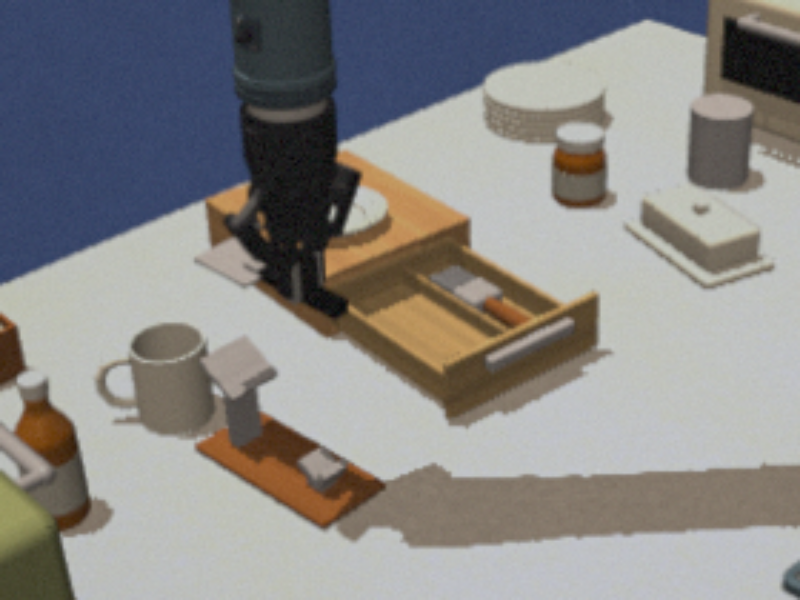

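The spatula is held and level, with the blade at (235,260) and the handle at (320,300). Carrying it over the compartment.

```bash
python3 -m handwheel '[[0,0,0,-0.0015,0.01,0.075,-1],[0,0,0,-0.0015,0.01,0.074,-1],[-16,-44,0,0,0,0,-1],[-16,-44,0,0,0,0,-1],[-16,-44,0,0,0,0,-1],[-16,-43,0,0,0,0,-1],[-16,-43,0,0,0,0,-1],[0,0,30,0,0,0,-1],[0,0,30,0,0,0,-1],[0,0,0,0,0,0,-1]]'
python3 - <<'E'
from h import *
p,r=pose(C+[0,0,.005],-5.4,0); rel(p,r)
grab('scene','scene1'); grab('wrist','wrist3')
for t in('scene1','wrist3'):
    W,I=cloud(t); q=W.reshape(-1,3); 
    q=q[(q[:,2]>.135)&(q[:,2]<.175)&(q[:,0]>.608)&(q[:,0]<.70)&(abs(q[:,1]-.06)<.05)]; print(t,len(q))
    if len(q)<20: continue
    print(q.min(0),q.max(0),np.median(q,0)); m=np.median(q,0)
    print(np.linalg.lstsq(np.c_[q[:,:2]-m[:2],np.ones(len(q))],q[:,2],rcond=None)[0]); print(cv2.minAreaRect((q[:,:2]*1000).astype(np.float32)))
a=cv2.imread('pics/scene1.png')[160:310,210:350]; b=cv2.imread('pics/wrist3.png')
c=np.zeros((420,800,3),np.uint8); c[:,:392]=cv2.resize(a,(392,420)); c[:306,392:]=cv2.resize(b,(408,306)); cv2.imwrite('pics/c3.png',c)
E
```

```text
time: 10.05
ee_pos: [0.542, 0.0655, 0.1496]
tcp_rot: [-0.002, 0.044, 0.999, -0.001]
wrist_force: [0.2, 0.5, -1.4]
grip_width: 0.197
grasp_force: 49.9
10.05 [0.542  0.0655 0.1496] [-0.002   0.0443  0.999  -0.0014] [ 0.2  0.5 -1.4] 0.19684334450826257 49.906522035598755 [ 0.135  0.509 -0.439  1.86   0.284  0.839  1.034]
shift mm [ -4.9  -0.6 130.6] turn [-0.0029 -0.0038  0.0057] shift after turn [ -4.4  -0.9 130.6]
scene1 379
[0.60802765 0.03234918 0.14569298] [0.65883302 0.08395035 0.15847688] [0.63314589 0.05855669 0.15100941]
[0.0002581  0.00144272 0.15109429]
((632.39599609375, 58.07084655761719), (48.16294479370117, 50.96346664428711), 85.52827453613281)
wrist3 0
```

View pics/c3.png

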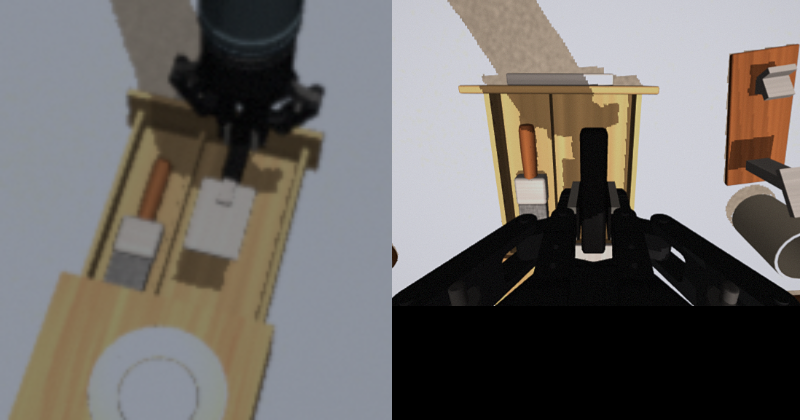

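The scene view shows the blade flat over the wide compartment at (220,225). Its underside is 2.5 mm below the TCP. Lowering.

```bash
python3 -m handwheel '[[-4,-1,25,0,0,0.005,-1],[0,0,30,0,0,0,-1],[0,0,30,0,0,0,-1],[0,0,25,0,0,0,-1],[0,0,14,0,0,0,-1],[0,0,4,0,0,0,-1],[0,0,1,0,0,0,-1],[0,0,0,0,0,0,-1]]'
python3 -c "
from h import *
p,r=pose(C+[0,0,.0025],-5.4,0); rel(p,r)"
```

```text
time: 11.15
ee_pos: [0.5496, 0.0635, 0.023]
tcp_rot: [0.001, 0.048, 0.999, -0.001]
wrist_force: [1.2, 0.2, -1.0]
grip_width: 0.201
grasp_force: 49.9
11.15 [0.5496 0.0635 0.023 ] [ 5.000e-04  4.800e-02  9.988e-01 -5.000e-04] [ 1.2  0.2 -1. ] 0.20050659116590988 49.942808747291565 [ 0.065  0.712 -0.344  1.893  0.402  0.603  0.938]
shift mm [3.4 0.3 6.5] turn [-0.001   0.0011 -0.0018] shift after turn [3.3 0.3 6.5]
```

```bash
python3 -m handwheel '[[1,0,3,0,0,0,-1],[1,0,1.5,0,0,0,-1],[0,0,1,0,0,0,-1],[0,0,0.5,0,0,0,-1],[0,0,0.5,0,0,0,-1],[0,0,0,0,0,0,-1]]'
```

```text
time: 11.9
ee_pos: [0.547, 0.0635, 0.0158]
tcp_rot: [-0.0, 0.048, 0.999, -0.001]
wrist_force: [-1.0, -0.5, 3.1]
grip_width: 0.193
grasp_force: 50.3
```

Touching down at about 3 N. Releasing, then rising straight up.

```bash
python3 -m handwheel '[[0,0,0,0,0,0,-0.4],[0,0,0,0,0,0,-0.2],[0,0,0,0,0,0,-0.2],[0,0,0,0,0,0,-0.2],[0,0,-10,0,0,0,-0.2],[0,0,-20,0,0,0,-0.2],[0,0,-40,0,0,0,-0.2],[0,0,-50,0,0,0,-0.2],[0,0,-50,0,0,0,-0.2],[0,0,0,0,0,0,-0.2]]'
python3 - <<'E'
from h import *
st(); grab('scene','scene2'); grab('wrist','wrist4')
W,I=cloud('wrist4'); I=I.astype(int)
th=np.radians(-5.43); X=np.array([np.cos(th),np.sin(th)]);Y=np.array([-X[1],X[0]])
D=np.dstack([(W[...,:2]-[.5861,.0603])@X,(W[...,:2]-[.5861,.0603])@Y,W[...,2]])*1000
m=(I.max(2)<50)&(abs(D[...,2]-25)<13)&(abs(D[...,1])<40)&(D[...,0]>-105)&(D[...,0]<40)
q=D[m]; print('handle',len(q),q.min(0),q.max(0),np.median(q,0))
if len(q): print(cv2.minAreaRect(q[:,:2].astype(np.float32)))
a=cv2.imread('pics/scene2.png')[160:310,210:350]; b=cv2.imread('pics/wrist4.png')
c=np.zeros((420,800,3),np.uint8); c[:,:392]=cv2.resize(a,(392,420)); c[:306,392:]=cv2.resize(b,(408,306)); cv2.imwrite('pics/c4.png',c)
print(pose([0,0,0],-5.4,0)[1].as_quat())
o=np.array([.4526,.0398]); 
rel(*pose([*(o-.06*X),.16],-5.4,0))
E
```

```text
time: 13.15
ee_pos: [0.55, 0.0645, 0.1912]
tcp_rot: [0.004, 0.048, 0.999, 0.0]
wrist_force: [0.6, -0.2, -1.4]
grip_width: 0.399
grasp_force: 0.0
13.15 [0.55   0.0645 0.1912] [4.500e-03 4.800e-02 9.988e-01 1.000e-04] [ 0.6 -0.2 -1.4] 0.398714521549814 0.0 [ 0.159  0.459 -0.463  1.82   0.256  0.913  1.056]
handle 1399 [-88.40925631  -8.50310523  21.81124631] [ 4.50386449  8.81100232 30.02531354] [-45.39988958   0.39149067  27.60577347]
((-41.95470428466797, 0.2521228790283203), (16.57615089416504, 92.9334716796875), 89.38678741455078)
[-4.71064507e-02 -9.98889875e-01  6.11643644e-17  2.88443820e-18]
13.25 [0.5472 0.0636 0.1869] [ 8.000e-04  4.800e-02  9.988e-01 -7.000e-04] [-0.7  0.2  0. ] 0.4022069701060553 0.0 [ 0.158  0.464 -0.461  1.824  0.257  0.911  1.055]
shift mm [151.9 -32.8  26.7] turn [-0.0013  0.0016 -0.0019] shift after turn [151.9 -32.6  26.9]
```

View pics/c4.png

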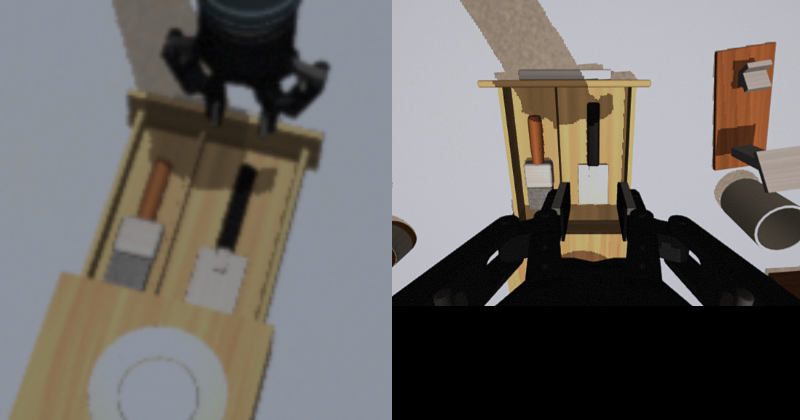

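The spatula lies flat and centred: handle at (243,210) and blade at (218,278) in the scene crop, measured centre (-42, 0) mm, top 28 mm above the table. Next I shut the fingers and go down in front of the pull.

```bash
python3 -m handwheel '[[40,-11,0,0,0,0,-1],[40,-11,0,0,0,0,-1],[42,-11,0,0,0,0,-1],[0,0,0,0,0,0,-1],[0,0,35,0,0,0,-1],[0,0,35,0,0,0,-1],[0,0,35,0,0,0,-1],[0,0,30,0,0,0,-1],[0,0,0,0,0,0,-1]]'
python3 - <<'E'
from h import *
th=np.radians(-5.43); X=np.array([np.cos(th),np.sin(th)]); o=np.array([.4526,.0398])
p=o+.199*X; rel(*pose([*(p-.011*X),.048],-5.4,0))
E
```

```text
time: 14.38
ee_pos: [0.4209, 0.0425, 0.0489]
tcp_rot: [-0.003, 0.048, 0.999, -0.001]
wrist_force: [0.8, -0.2, 0.1]
grip_width: -0.002
grasp_force: 0.0
14.375 [0.4209 0.0425 0.0489] [-2.600e-03  4.760e-02  9.989e-01 -9.000e-04] [ 0.8 -0.2  0.1] -0.0022695126062208574 0.0 [ 0.106  0.525 -0.374  2.207  0.409  0.48   0.886]
shift mm [-219.8    0.4   -0.3] turn [-0.0021 -0.0052 -0.001 ] shift after turn [-2.198e+02  2.000e-01  9.000e-01]
```

```bash
python3 -m handwheel '[[-10,0,0,0,0,0,-1],[-10,0,0,0,0,0,-1],[-12,0,0,0,0,0,-1],[-16,0,0,0,0,0,-1],[-18,0,0,0,0,0,-1],[-18,0,0,0,0,0,-1],[-18,0,0,0,0,0,-1],[-18,0,0,0,0,0,-1],[-18,0,0,0,0,0,-1],[-18,0,0,0,0,0,-1],[-14,0,0,0,0,0,-1],[-10,0,0,0,0,0,-1]]'
python3 - <<'E'
from h import *
th=np.radians(-5.43); X=np.array([np.cos(th),np.sin(th)]); o=np.array([.4526,.0398])
p=o+.199*X; rel(*pose([*(p-.011*X),.048],-5.4,0))
E
```

```text
time: 15.88
ee_pos: [0.6023, 0.025, 0.0509]
tcp_rot: [-0.0, 0.048, 0.999, -0.001]
wrist_force: [-2.7, 1.3, 1.8]
grip_width: -0.001
grasp_force: 1.0
15.875 [0.6023 0.025  0.0509] [-1.000e-04  4.820e-02  9.988e-01 -6.000e-04] [-2.7  1.3  1.8] -0.0012117318813430042 0.9695654874667525 [ 0.157  0.731 -0.381  1.755  0.383  0.73   1.05 ]
shift mm [-37.5   0.6   2.9] turn [-0.0012 -0.0001 -0.0021] shift after turn [-37.5   0.5   2.9]
```

```bash
python3 -m handwheel '[[-10,0,0,0,0,0,-1],[-10,0,0,0,0,0,-1],[-8,0,0,0,0,0,-1],[-5,0,0,0,0,0,-1],[-3,0,0,0,0,0,-1],[-2,0,0,0,0,0,-1],[0,0,0,0,0,0,-1]]'; python3 -m handwheel '[[-2,0,0,0,0,0,-1],[-2,0,0,0,0,0,-1],[0,0,0,0,0,0,-1]]'
```

```text
time: 16.75
ee_pos: [0.6396, 0.0215, 0.0507]
tcp_rot: [0.0, 0.048, 0.999, -0.001]
wrist_force: [0.3, 0.2, 0.1]
grip_width: -0.003
grasp_force: 0.1
time: 17.12
ee_pos: [0.6422, 0.0212, 0.0505]
tcp_rot: [-0.001, 0.048, 0.999, -0.001]
wrist_force: [-4.4, -0.1, 2.5]
grip_width: -0.001
grasp_force: 2.4
```

```bash
python3 -m handwheel '[[-2,0,0,0,0,0,-1],[-1,0,0,0,0,0,-1],[0,0,0,0,0,0,-1]]'; python3 -m handwheel '[[-1,0,0,0,0,0,-1],[-1,0,0,0,0,0,-1],[0,0,0,0,0,0,-1]]'
```

```text
time: 17.5
ee_pos: [0.6423, 0.0213, 0.0503]
tcp_rot: [-0.004, 0.048, 0.999, -0.001]
wrist_force: [-13.3, 0.6, 10.7]
grip_width: -0.001
grasp_force: 6.8
time: 17.88
ee_pos: [0.6423, 0.0213, 0.05]
tcp_rot: [-0.006, 0.048, 0.999, -0.002]
wrist_force: [-18.9, 0.9, 14.3]
grip_width: 0.001
grasp_force: 9.5
```

The drawer is at its end stop: the force climbs with no travel. Backing off, raising the tool and checking.

```bash
python3 -m handwheel '[[8,0,0,0,0,0,-1],[15,0,0,0,0,0,-1],[25,0,0,0,0,0,-1],[40,0,0,0,0,0,-1],[40,0,-20,0,0,0,-1],[30,0,-50,0,0,0,-1],[0,0,-50,0,0,0,-1],[0,0,0,0,0,0,-1]]'
python3 - <<'E'
from h import *
st(); grab('scene','scene3')
a=cv2.imread('pics/scene3.png')[120:400,60:420]; cv2.imwrite('pics/c5.png',cv2.resize(a,(770,600)))
W,I=cloud('scene3'); th=np.radians(-5.43); X=np.array([np.cos(th),np.sin(th)]);Y=np.array([-X[1],X[0]]); o=np.array([.4526,.0398])
D=np.dstack([(W[...,:2]-o)@X,(W[...,:2]-o)@Y,W[...,2]])*1000
s=D[185:380,195:335].reshape(-1,3); t=s[(abs(s[:,1]-80)<4)&(s[:,2]>40)&(s[:,0]<260)]; print(np.sort(t[:,0])[:12].round())
t=s[(abs(s[:,1])<40)&(s[:,2]>40)&(s[:,2]<68)&(s[:,0]<260)&(s[:,0]>100)]; print('pull',np.sort(t[:,0])[:12].round())
E
```

```text
time: 18.88
ee_pos: [0.4946, 0.0364, 0.1748]
tcp_rot: [0.005, 0.048, 0.999, -0.0]
wrist_force: [0.8, 0.7, -0.3]
grip_width: 0.001
grasp_force: 0.0
18.875 [0.4946 0.0364 0.1748] [ 4.700e-03  4.810e-02  9.988e-01 -2.000e-04] [ 0.8  0.7 -0.3] 0.0006868448736588132 0.0 [ 0.239  0.394 -0.494  1.975  0.255  0.824  1.079]
[212. 214. 215. 217. 217. 218. 218. 220. 222. 222. 222. 222.]
pull [200. 200. 201. 201. 201. 201. 202. 202. 202. 202. 202. 202.]
```

View pics/c5.png

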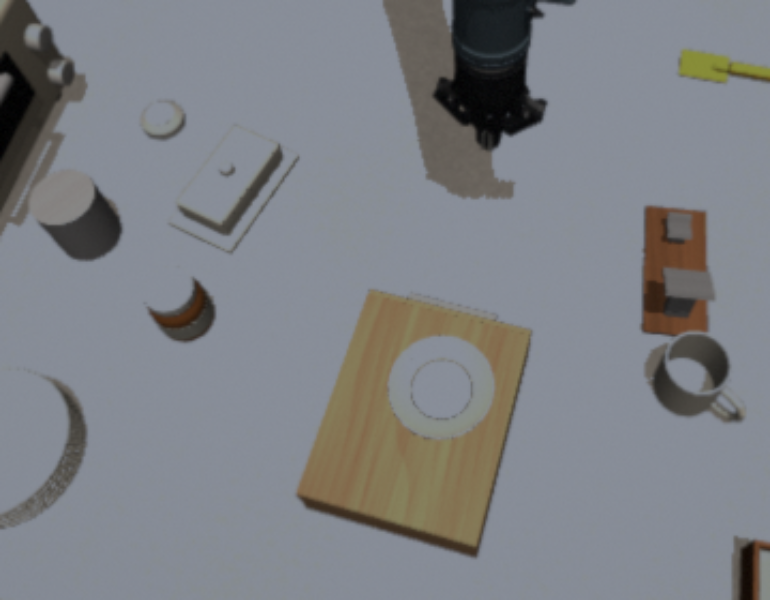

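The drawer is fully shut, with only the pull showing at (452,308). All bystanders are in place and the arm is clear, so I'm handing in.

```bash
python3 -c "
from rig import robot
print(robot.sign_off())"
```

```text
the job is handed in; nothing more can be done
None
```

The spatula was set down flat in the wide compartment with its handle to the front, the drawer is pushed shut to its stop, and the job was handed in at about 19 s; no verdict was returned.

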